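Show the hidden timing point to the bench camera with an inspection mirror

TASK

Take the wooden-handled inspection mirror out of its cradle and hold its face over the stud of the magneto test stand, centred at the height of the camera lens and turned so that the camera, looking at the middle of the mirror, sees the steel timing point on the magneto's end flange. Do not touch the stand, camera boom or crank with anything, and leave all the other things on the bench where they are. Finish still gripping the mirror, steady in that position; do not put it down or let go.

Things in the scene. Friction and masses are not known exactly. Their poses are not given: they have to be found in the camera images.
- mirror_grip (a point): Middle of the mirror's handle, the place to grip. The handle is a square wooden bar 12 x 12 mm, 124 mm long; the whole mirror weighs 70 to 130 g. At the start it lies level in the cradle with this point 70 mm above the bench. Axes as for mirror_face.
- mirror_face (a point): Centre of the reflecting face of the round mirror, 56 mm across and 6 mm thick. x axis = out of the bright reflecting face (the black back has a small steel boss), y axis = along the handle, from the mirror to the grip (mirror_grip lies 93 mm along y and 3 mm behind the face), z axis = up while in the cradle. The face is upright in the cradle and stays upright when lifted straight with a downward gripper.
- cradle: Fixed wooden cradle, base 70 x 150 x 12 mm; origin under its centre, y along the handle. Two posts 12 mm thick at y = -53 and +53 mm carry the handle in open-topped notches (16 mm wide, floor 64 mm and top 78 mm above the bench); between the posts the handle is free, so lift the mirror straight up.
- stand: Fixed cast-iron test stand; origin on the bench on the vertical axis of its stud, a 12 mm upright steel pin whose top is 47 mm above the bench, near the far end of a bedplate 420 x 150 x 16 mm. x, y level, z up. From the stud the bedplate runs at a bearing of 215 degrees (counterclockwise from x) to the magneto, a lying cylinder of 96 mm diameter, axis 120 mm above the bench, top 176 mm, its round aluminium end flange facing the stud 183 mm away.
- timing_point (a point): Tip of the timing point, a steel cone 18 mm wide and 17 mm long in the centre of the magneto's end flange; it points at the stud, 167 mm from the stud's axis, 120 mm above the bench. It is what the camera must see in the mirror.
- lens (a point): Centre of the front glass of the small black bench camera, 120 mm above the bench. The camera stands on a stiff boom that swings about the stud, so the lens always looks level at the stud's axis, 150 mm away; its bearing from the stud differs from start to start (125 to 175 degrees in the stand's frame).
- index_aim (a point): Unseen point on the stud's axis, 120 mm above the bench (73 mm above the top of the stud), level with the lens and the timing point: where the centre of the mirror's face belongs. x axis = level, half-way between the directions to the lens and to the timing point: the way the reflecting face must look; z up. A flat steel index finger 63 mm long, low on the stud at 33 mm height, is geared at half speed to the boom and points along this x axis.
- insulator_mid (a point): Green glass insulator, 66 mm wide, 80 mm high, standing; point half-way up. Bystander.
- coupling_mid (a point): Black rubber drive coupling, 60 mm wide, 36 mm high; point half-way up. Bystander.
- bracket_mid (a point): Copper spark gap bracket, 40 x 70 mm, 52 mm high; point half-way up. Bystander.
- tin_mid (a point): Plain white tin can, 60 mm wide, 90 mm high; point half-way up. Bystander.
- collar_mid (a point): Steel collar, 48 mm wide, 18 mm high; point half-way up. Bystander.
- screwdriver_grip (a point): Lying screwdriver, middle of its handle. Bystander.

How it is judged:
By the outcome, as a careful person would: the job done as asked, in the order asked, and still so for the second after the job is handed in, while the arm keeps its last pose, push and grip.
It also fails if it takes over 35 s, if anything falls off the work surface, if the arm or the gripper's body presses on something with over 40 N, if the wrist force passes 120 N, or if a joint passes its speed limit or range.

ROBOT

A 6-joint arm with a two-finger parallel gripper is mounted at the origin on the work surface. World frame = base frame: x ahead of the robot, y to its left, z up, the work surface at z = 0. Lengths are in mm, angles in rad, forces in N, time in s.
With the tool pointing down it reaches from about 300 to 875 mm from the base axis. Payload 6.4 kg.
Tool frame: the origin (TCP) lies midway between the tips of the shut fingers; the grasp point (between the pads) lies 19 mm behind it; z points along the fingers, x is the direction in which the jaws open and shut, and the axes are right-handed (so a half turn about z gives the same grasp; the last joint's range is limited). The gripper opens to 88 mm and grips with 3 to 60 N. Pads are 18 mm wide; open, the fingers measure 123 mm over their backs; the gripper's body (75 mm by 187 mm) begins 45 mm behind the grasp point.
Start: joints at [-1.36, 0.181, 1.607, -0, 1.354, -0.206], TCP at [232.798, -525.782, 238.714] pointing down, gripper open.
Joint ranges: [-2.99, 2.99], [-0.89, 2.07], [0.3, 2.58], [-1.14, 4.28], [0, 2.63], [-3.12, 3.12]. Speed limits (rad/s): [2.57, 2.57, 3.01, 3.14, 3.14, 3.14].

INTERFACE

Orientations are given as a unit quaternion [x, y, z, w].
In Python, from rig import arm, viewer gives the robot as it stands. The module is installed in compiled form; this text tells all that it offers. Calls block until the motion is done:
- arm.goto(position, orientation): joint-space move of the TCP to a pose.
- arm.line_to(position, attitude=None, v=150): straight line of the TCP; attitude=None keeps the orientation; v is the mean speed in mm/s.
- arm.move_j(angles): joint-space move.
- arm.command_gripper(opening, strength=None): finger opening in mm; strength is the grip in N (None keeps the last); returns when the fingers have stopped.
- arm.dwell(seconds).
- arm.ik(position, orientation): joint angles nearest the present ones, or None.
- viewer.snapshot(name): name is "scene" or "top" or "wrist"; returns a dict with "frame" (384x512x3 uint8, blue, green, red), "camera_matrix" (3x3 intrinsics, pixels), "R" (3x3) and "t" (3): a world point X has camera coordinates R X + t; the wrist camera has in their place "mount" (4x4, takes a point from camera to tool coordinates, whose origin is the TCP and whose axes are the tool frame's). Camera axes: x right, y down, z forward; pixel columns grow to the right and rows downward; lengths in mm; the calibration is good to about 2 mm. A picture is of the moment at which its call begins: read the wrist's pose just before it. There is no depth.
A pose or a line that the arm cannot do raises arm.IKError and nothing moves.
- arm.job_done(): hands the job in, once; it reports no verdict.
Readings, each from a call of its own:
- arm.get_time(): time.
- arm.get_qpos(): joint angles.
- arm.get_qd(): joint speeds.
- arm.get_tau(): joint torques, N m.
- arm.get_ee_pos(): TCP position.
- arm.get_tcp_rot(): TCP orientation.
- arm.get_force(): force on the tool from outside, world axes, zero at the start.
- arm.get_moment(): the same for the moment, N m.
- arm.get_opening(): finger opening in mm.
Only numpy, scipy, OpenCV 4.12 (cv2) and the standard library are available. Lean on these libraries where they do the work, as an engineer would, in place of code of your own. Each camera call takes 0.05 s, during which the arm holds its last target.

## Working session

There is one attempt and no reset: what is moved stays moved. The work goes in short steps, each a Python script; the robot and the scene stay as the last script left them, time stands still between calls to the robot, and variables do not carry over. Pictures are saved under pics/ and viewed, and the job is handed in when it is done.

```bash
ls; mkdir -p pics; python3 - <<'E'
from rig import arm, viewer
import cv2, pickle
for n in ["scene","top","wrist"]:
    p=arm.get_ee_pos(); q=arm.get_tcp_rot()
    s=viewer.snapshot(n); s["p"]=p; s["q"]=q
    pickle.dump(s,open(f"{n}0.pkl","wb"))
    cv2.imwrite(f"pics/{n}0.png",cv2.resize(s["frame"],(800,600),interpolation=cv2.INTER_CUBIC))
    print(n,s["camera_matrix"],s.get("R"),s.get("t"),s.get("mount"))
print(arm.get_time(),p,q,arm.get_opening())
E
```

```text
pics
scene [[355.834815     0.         256.95643477]
 [  0.         355.834815   189.0342443 ]
 [  0.           0.           1.        ]] [[ 0.11397852  0.99333646 -0.0170754 ]
 [ 0.61054806 -0.08359422 -0.78755512]
 [-0.78373463  0.07933902 -0.61600759]] [-158.48590299 -303.30528624 1730.13468848] None
top [[431.34014784   0.         254.92976549]
 [  0.         431.34014784 191.17870524]
 [  0.           0.           1.        ]] [[-0.0131016  -0.99988605  0.00749903]
 [-0.9972177   0.0125155  -0.07348619]
 [ 0.07338397 -0.00844095 -0.99726804]] [  71.07358505  630.88503197 1194.5641446 ] None
wrist [[339.88687638   0.         257.47969604]
 [  0.         339.88687638 194.32124014]
 [  0.           0.           1.        ]] None None [[ 9.99999645e-01  3.78143266e-05 -8.41627870e-04 -8.33483437e-01]
 [ 2.21383838e-04  9.52089420e-01  3.05819696e-01 -7.98011310e+01]
 [ 8.12869357e-04 -3.05819774e-01  9.52089074e-01 -1.46744863e+02]
 [ 0.00000000e+00  0.00000000e+00  0.00000000e+00  1.00000000e+00]]
0.15 [ 232.69395544 -525.28804771  237.89697004] [ 8.38100438e-01 -5.45515360e-01 -5.76398456e-04 -5.61823061e-04] 88.10420200461245
```

View pics/scene0.png

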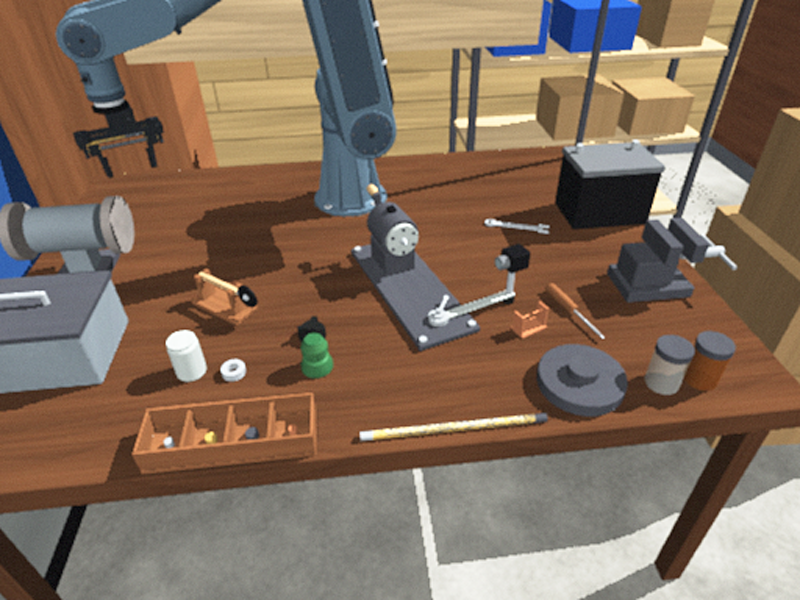

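View pics/top0.png

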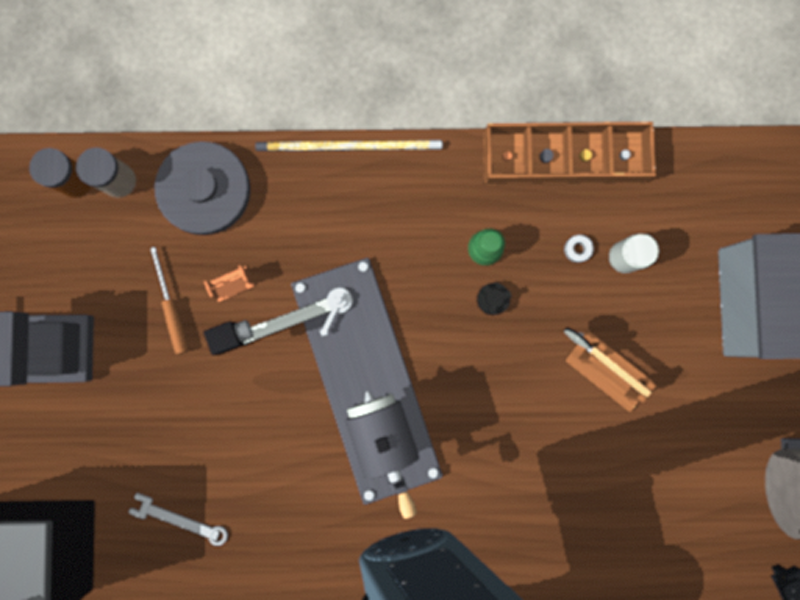

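View pics/wrist0.png

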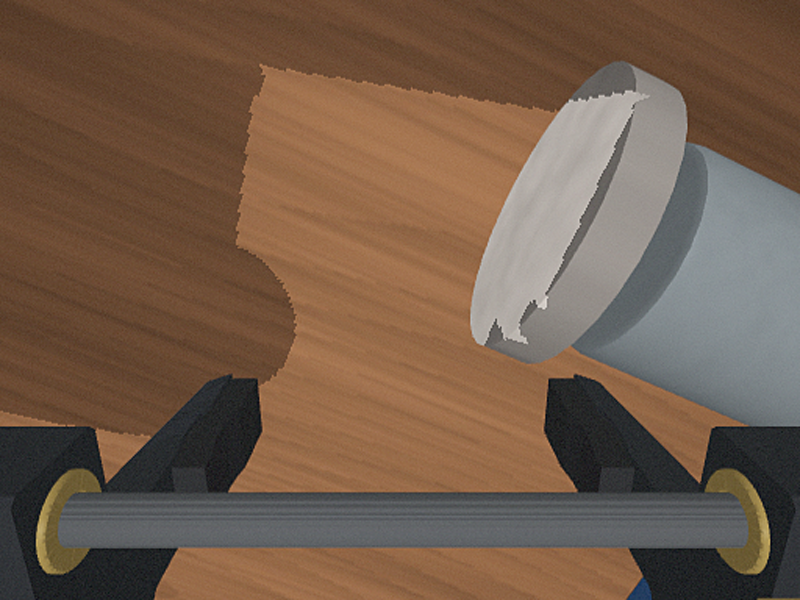

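```bash
cat > h.py <<'E'
import numpy as np, cv2, pickle
from scipy.spatial.transform import Rotation as Ro
def cam(s):
    K=s["camera_matrix"]
    if s.get("R") is not None: return K,np.array(s["R"]),np.array(s["t"])
    M=np.array(s["mount"]); T=np.eye(4); T[:3,:3]=Ro.from_quat(s["q"]).as_matrix(); T[:3,3]=s["p"]
    W=np.linalg.inv(T@M); return K,W[:3,:3],W[:3,3]
def proj(s,X):
    K,R,t=cam(s); x=(np.atleast_2d(X)@R.T+t)@K.T; return x[:,:2]/x[:,2:]
def ray(s,uv):
    K,R,t=cam(s); d=R.T@np.linalg.inv(K)@np.array([uv[0],uv[1],1.]); return -R.T@t,d/np.linalg.norm(d)
def atz(s,uv,z):
    o,d=ray(s,uv); return o+d*(z-o[2])/d[2]
def tri(*su):
    A=np.zeros((3,3));b=np.zeros(3);L=[]
    for s,uv in su:
        o,d=ray(s,uv);P=np.eye(3)-np.outer(d,d);A+=P;b+=P@o;L.append((P,o))
    X=np.linalg.solve(A,b); return X,[round(float(np.linalg.norm(P@(X-o))),2) for P,o in L]
def load(n): return pickle.load(open(n+".pkl","rb"))
def snap(n,name):
    from rig import arm,viewer
    p=arm.get_ee_pos();q=arm.get_tcp_rot()
    s=viewer.snapshot(n);s["p"]=p;s["q"]=q;pickle.dump(s,open(name+".pkl","wb"))
    cv2.imwrite(f"pics/{name}.png",cv2.resize(s["frame"],(800,600),interpolation=cv2.INTER_CUBIC)); return s
def px(u,v): return (np.array([u,v])+.5)*.64-.5
def crop(name,u0,v0,w,h,k,out):
    f=load(name)["frame"][v0:v0+h,u0:u0+w]; cv2.imwrite(f"pics/{out}.png",cv2.resize(f,None,fx=k,fy=k,interpolation=cv2.INTER_CUBIC))
E
python3 - <<'E'
from h import *
s=load("top0");c=load("scene0")
for n,u,z in [("stud",(341,297),47),("lenscam",(222,338),120),("mir",(572,333),70+0),("hend",(650,393),70),("timing",(367,393),120)]:
    print(n,atz(s,px(*u),z))
print(proj(c,[[600,90,120]]))
crop("top0",355,200,75,70,8,"t_mir");crop("scene0",110,160,70,60,8,"s_mir")
E
```

```text
stud [634.79989191 165.09231675  47.        ]
lenscam [563.67210433 356.34831527 120.        ]
mir [ 565.41726593 -236.38849292   70.        ]
hend [ 460.39827963 -367.77010719   70.        ]
timing [470.25417762 117.80985879 120.        ]
[[256.13700216 177.40091103]]
```

```bash
python3 - <<'E'
from h import *
a=cv2.imread("pics/t_mir.png");b=cv2.imread("pics/s_mir.png")
cv2.imwrite("pics/both.png",cv2.resize(np.hstack([cv2.resize(a,(600,560)),cv2.resize(b,(600,560))]),(800,373)))
E
```

```text
(no output)
```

View pics/both.png

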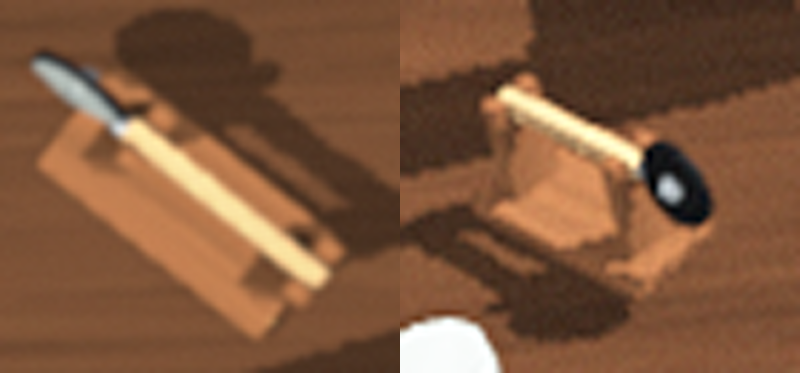

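```bash
cat >> h.py <<'E'
def quat(beta):  # tool down, tool y at world bearing beta (deg)
    b=np.radians(beta); y=np.array([np.cos(b),np.sin(b),0]); z=np.array([0,0,-1.]); x=np.cross(y,z)
    return Ro.from_matrix(np.c_[x,y,z]).as_quat()
E
python3 - <<'E'
from h import *
from rig import arm
s=load("top0")
g=atz(s,(397.2,238.1),70);print(g)
q0=Ro.from_quat(arm.get_tcp_rot()).as_matrix();print(np.degrees(np.arctan2(q0[1,1],q0[0,1])))
for b in (215,35):
  print("grasp",b,arm.ik(list(g-[0,0,19]),list(quat(b))))
gt=np.array([635,165,101])+93*np.array([np.cos(np.radians(245)),np.sin(np.radians(245)),0])
for b in (245,65): print("place",b,arm.ik(list(gt),list(quat(b))))
for b in (180,90,0,270,135,45,225):
  y=np.array([np.cos(np.radians(b)),np.sin(np.radians(b)),0])
  print("view",b,arm.ik(list(np.array([550,200,290])-32*y),list(quat(b))))
E
```

```text
[ 496.52459854 -318.83033838   70.        ]
-156.11932342348754
grasp 215 [-7.71804297e-01  4.44482234e-01  1.68839540e+00 -4.44089210e-16
  1.00871502e+00  1.88126791e-01]
grasp 35 [-7.71804297e-01  4.44482234e-01  1.68839540e+00 -4.44089210e-16
  1.00871502e+00 -2.95346586e+00]
place 245 [-6.25634772e-02  3.91312348e-01  1.64179852e+00 -4.44089210e-16
  1.10848178e+00  3.73768836e-01]
place 65 [-6.25634772e-02  3.91312348e-01  1.64179852e+00 -4.44089210e-16
  1.10848178e+00 -2.76782382e+00]
view 180 [ 1.38392880e-01  2.32905548e-01  1.44158239e+00 -4.44089210e-16
  1.46710471e+00  1.70918921e+00]
view 90 [ 9.01543076e-02  1.42197881e-01  1.54705281e+00 -4.44089210e-16
  1.45234196e+00 -3.05143835e+00]
view 0 [ 1.54693014e-01  9.72098446e-02  1.59674462e+00 -4.44089210e-16
  1.44763819e+00 -1.41610331e+00]
view 270 [ 2.00525181e-01  1.91425455e-01  1.49068120e+00 -4.44089210e-16
  1.45948600e+00  2.00525181e-01]
view 135 [ 1.02585152e-01  1.97134171e-01  1.48401021e+00 -4.44089210e-16
  1.46044827e+00  2.45877964e+00]
view 45 [ 1.11115448e-01  9.97915388e-02  1.59394047e+00 -4.44089210e-16
  1.44786064e+00 -2.24507904e+00]
view 225 [ 1.77866614e-01  2.30609206e-01  1.44433836e+00 -4.44089210e-16
  1.46664509e+00  9.63264778e-01]
```

```bash
python3 - <<'E'
from h import *
from rig import arm
g=np.array([496,-319,0]); b=np.radians(215); y=np.array([np.cos(b),np.sin(b),0]); x=np.array([-y[1],y[0],0])
def go(p,q): arm.goto([float(v) for v in p],[float(v) for v in q])
c=g-40*y+[0,0,200]
go(c-70*x,quat(215)); arm.dwell(.2); snap("wrist","c1"); print(arm.get_time())
arm.line_to([float(v) for v in c+70*x],v=200); arm.dwell(.2); snap("wrist","c2"); print(arm.get_time())
for i,bb in enumerate((145,195)):
  yy=np.array([np.cos(np.radians(bb)),np.sin(np.radians(bb)),0])
  go(np.array([550,200,270])-30*yy,quat(bb)); arm.dwell(.2); snap("wrist",f"s{i+1}"); print(arm.get_time())
print(arm.get_force())
def two(a,b,o):
  cv2.imwrite(o,np.vstack([cv2.imread(a)]) )
E
```

```text
1.8417
2.9417
5.1417
6.2
[-0.06521739  0.96720783 -0.62630026]
```

View pics/c1.png

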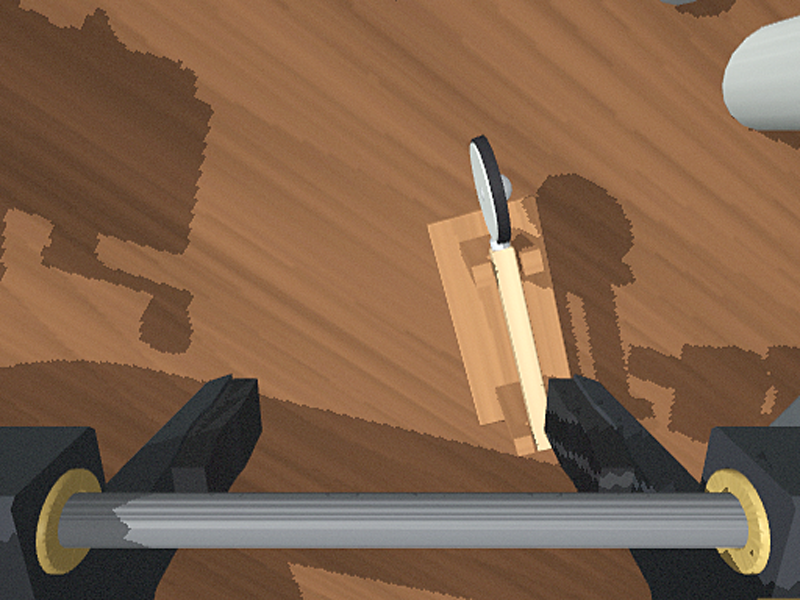

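View pics/c2.png

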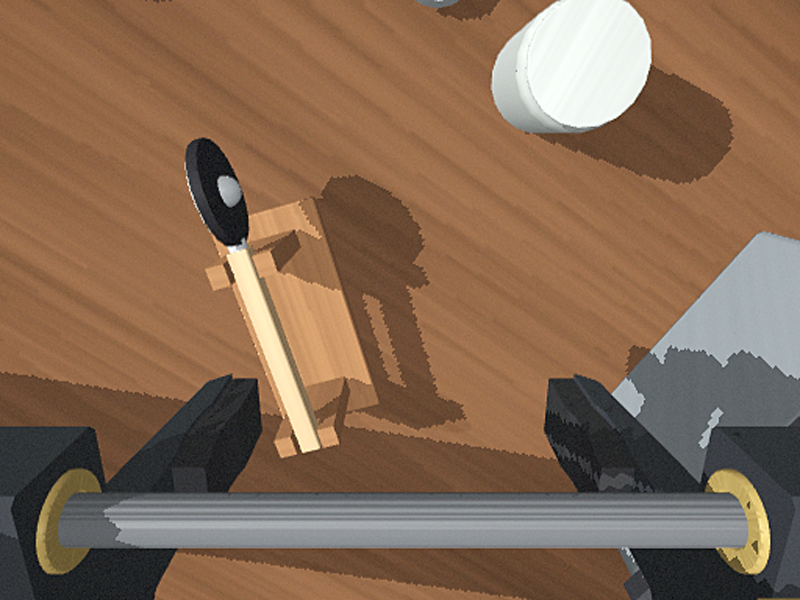

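View pics/s1.png

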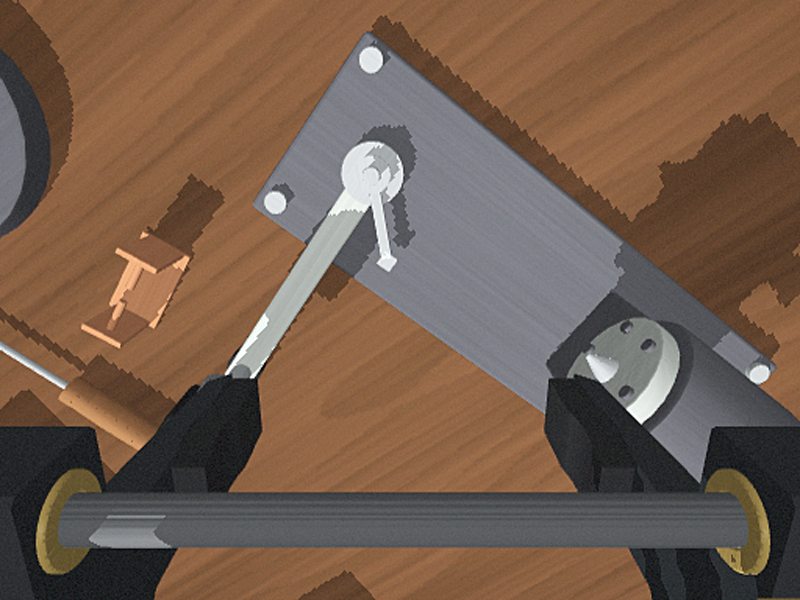

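View pics/s2.png

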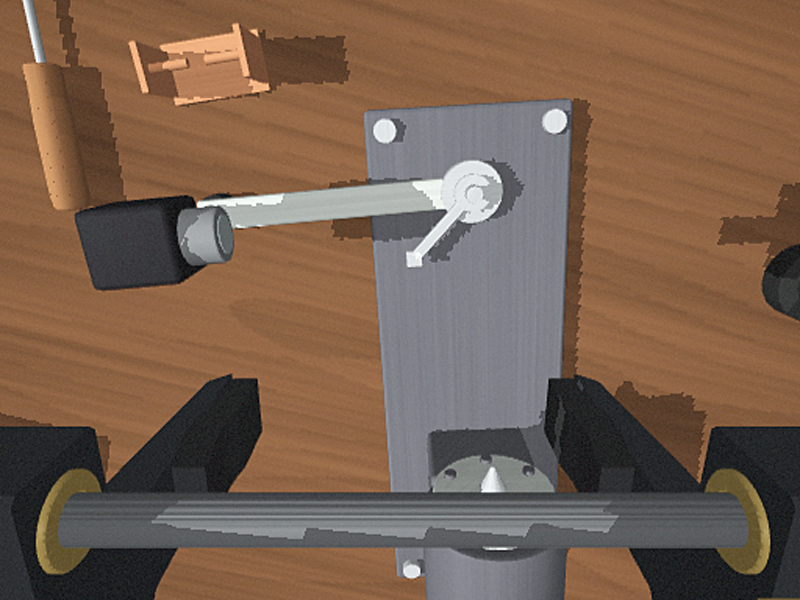

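```bash
python3 - <<'E'
from h import *
from rig import arm
p=np.array(arm.get_ee_pos());b=np.radians(195)
p=p+60*np.array([np.cos(b),np.sin(b),0])+[0,70,30]
arm.goto([float(v) for v in p],[float(v) for v in quat(205)]);arm.dwell(.2)
snap("wrist","s3");print(arm.get_time())
E
```

```text
6.8833
```

View pics/s3.png

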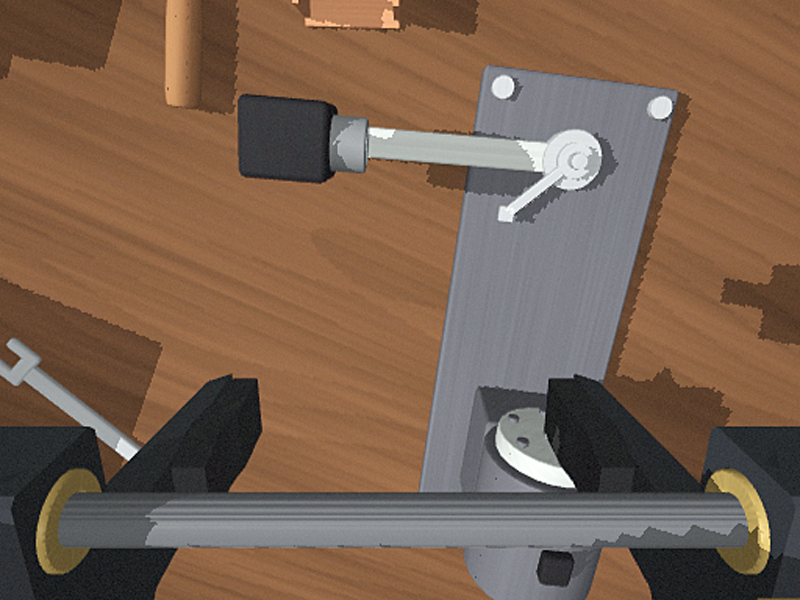

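```bash
python3 - <<'E'
from h import *
crop("s2",90,95,240,90,3.3,"s2a");crop("s2",260,265,110,70,7,"s2b")
crop("s1",190,70,240,200,3.3,"s1a")
E
```

```text
(no output)
```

View pics/s2a.png

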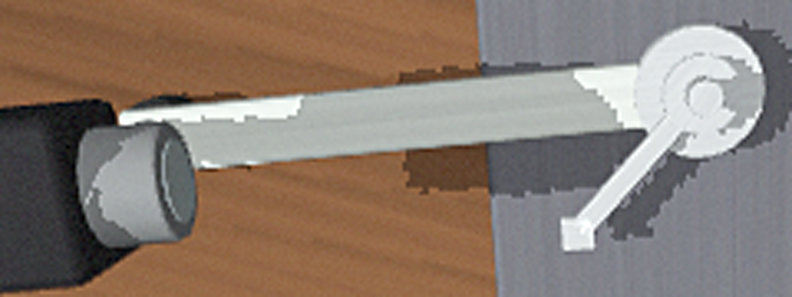

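View pics/s2b.png

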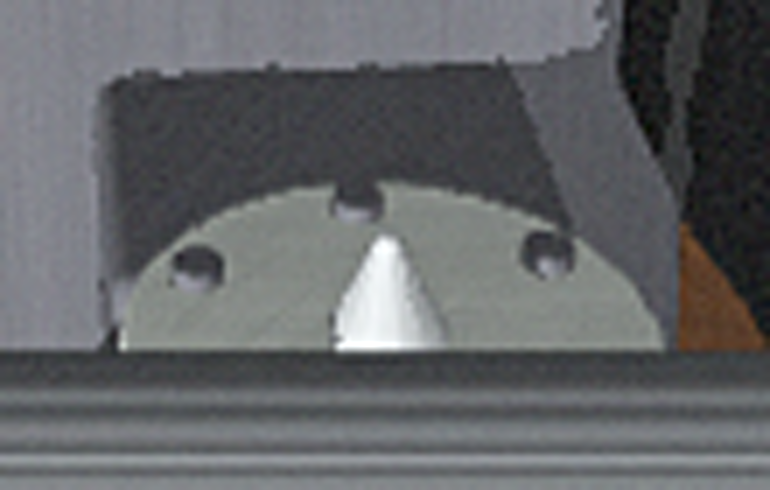

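View pics/s1a.png

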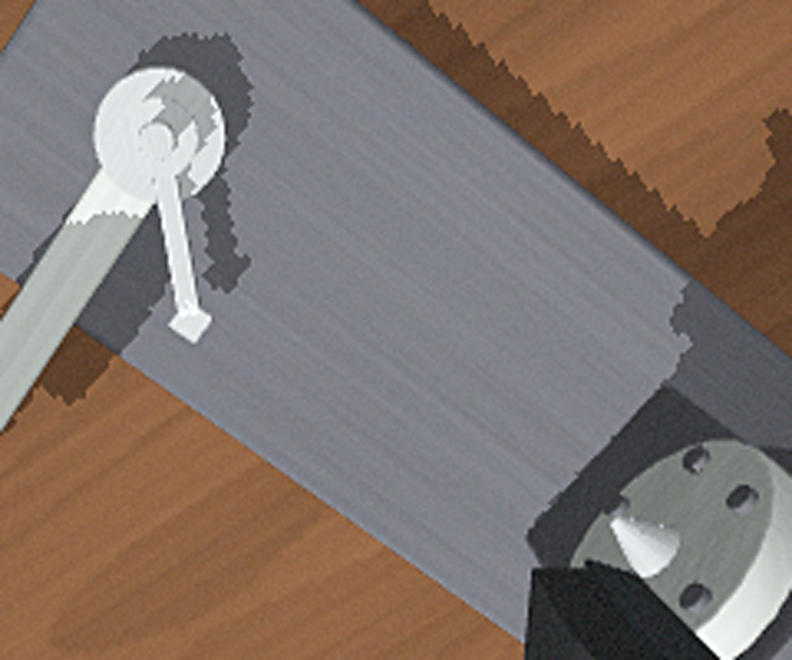

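```bash
python3 - <<'E'
from h import *
crop("s3",200,70,200,80,4,"s3a")
crop("top0",120,170,160,160,5,"t_st")
E
```

```text
(no output)
```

View pics/s3a.png

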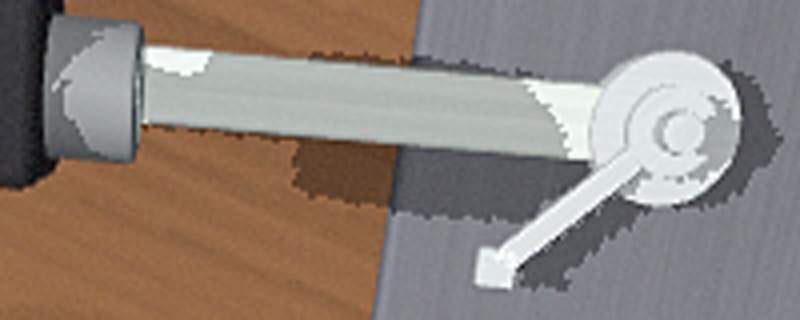

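View pics/t_st.png

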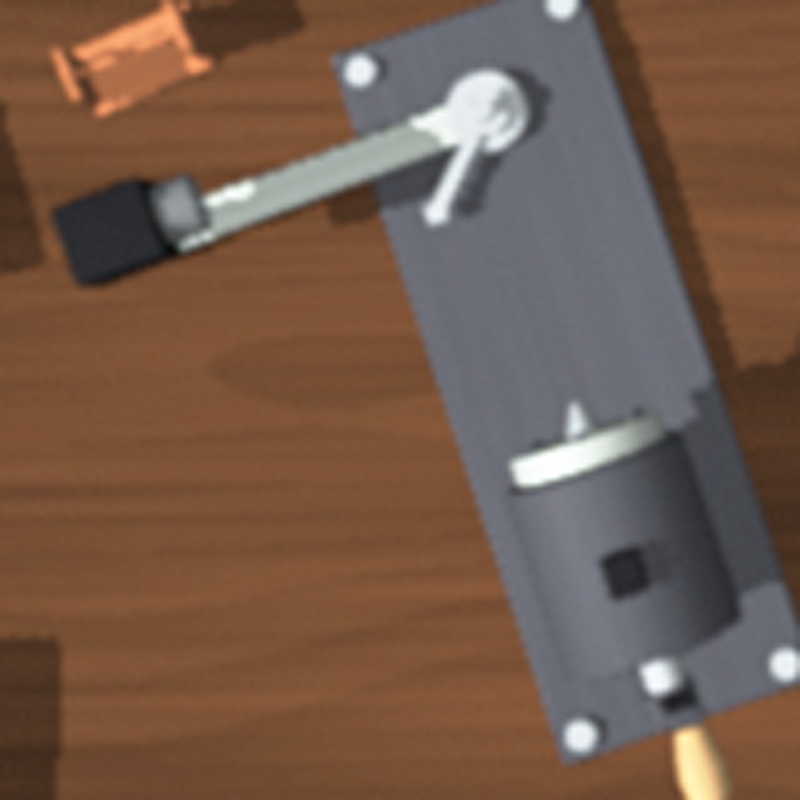

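```bash
cat > fit.py <<'E'
from h import *
from scipy.optimize import least_squares
S={n:load(n) for n in ("s1","s2","s3","top0")}
c=lambda n,u,v,k,u0,v0:(n,((u+.5)/k-.5+u0,(v+.5)/k-.5+v0))
obs={"stud":[c("s1",157,137,3.3,190,70),c("s2",706,97,3.3,90,95),c("s3",684,133,4,200,70),c("top0",492,103,5,120,170)],
"tip":[c("s1",612,517,3.3,190,70),c("s2",386,236,7,260,265),c("top0",575,402,5,120,170)],
"lens":[c("s2",180,184,3.3,90,95),c("s3",140,91,4,200,70)],
"idx":[c("s1",190,323,3.3,190,70),c("s2",578,235,3.3,90,95),c("s3",494,268,4,200,70)]}
for k,o in obs.items(): 
    w=[x for x in o if x[0]!="top0"]; print(k,*tri(*[(S[n],u) for n,u in w]))
def pts(x):
    d=lambda a:np.array([np.cos(a),np.sin(a)])
    s=x[:2]; return {"stud":np.r_[s,47],"tip":np.r_[s+167*d(x[2]),120],"lens":np.r_[s+150*d(x[3]),120],"idx":np.r_[s+60*d((x[2]+x[3])/2),33]}
def res(x,off=True):
    r=[];P=pts(x)
    for k,o in obs.items():
        for n,u in o:
            w=.7 if (n=="top0" or k=="idx") else 1
            r+=list(w*(proj(S[n],P[k])[0]-u))
    return np.array(r)
f=least_squares(res,[635,165,np.radians(198),np.radians(110)],loss="soft_l1")
x=f.x
if __name__=="__main__":
    print(x[:2],np.degrees(x[2:]),"bisector",np.degrees(x[2:].mean()),"lens in stand frame",215+np.degrees(x[3]-x[2]))
    i=0;r=res(x)
    for k,o in obs.items():
        for n,u in o: print(k,n,r[2*i:2*i+2].round(2));i+=1
E
python3 fit.py
```

```text
stud [630.07047495 170.66608873  44.64502576] [0.39, 0.3, 0.23]
tip [471.36289693 119.6509982  119.69591902] [0.27, 0.27]
lens [578.12585217 311.46160776 121.90157964] [0.75, 0.75]
idx [572.72419399 198.96513695  35.74421633] [0.19, 0.56, 0.39]
[629.81210245 171.20525062] [198.04498671 110.31773354] bisector 154.18136012507676 lens in stand frame 127.27274682313927
stud s1 [-0.23  1.01]
stud s2 [-0.02  0.2 ]
stud s3 [ 0.08 -0.08]
stud top0 [-1.5   1.07]
tip s1 [0.57 0.56]
tip s2 [0.2  0.24]
tip top0 [-0.39  0.73]
lens s2 [-0.34 -0.82]
lens s3 [-0.17  0.98]
idx s1 [-0.15 -2.51]
idx s2 [ 1.1  -2.02]
idx s3 [ 1.57 -1.32]
```

```bash
python3 - <<'E'
from h import *
crop("c1",275,80,120,220,2.7,"x1");crop("c2",100,80,120,220,2.7,"x2")
cv2.imwrite("pics/c12.png",np.hstack([cv2.imread("pics/x1.png"),cv2.imread("pics/x2.png")]))
E
```

```text
(no output)
```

View pics/c12.png

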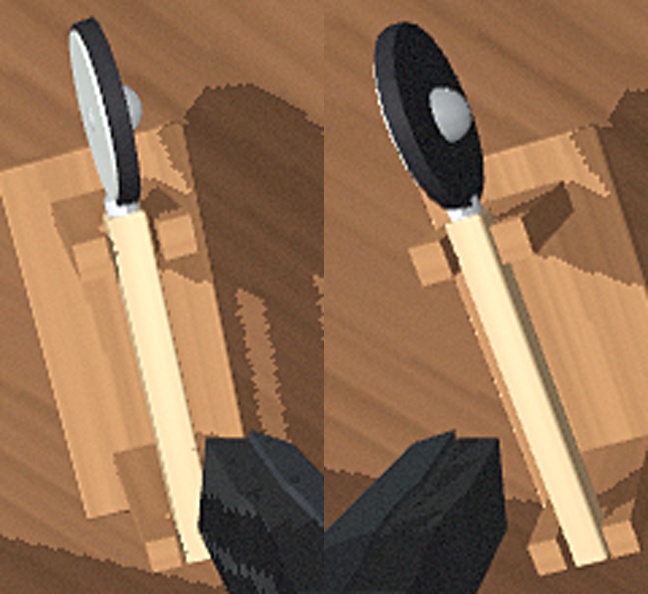

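```bash
python3 - <<'E'
from h import *
a,b=load("c1"),load("c2")
p=lambda u,v,u0,v0:((u+.5)/2.7-.5+u0,(v+.5)/2.7-.5+v0)
A,ra=tri((a,p(126,214,275,80)),(b,p(141.5,218,100,80)))
B,rb=tri((a,p(198,560,275,80)),(b,p(265.5,561.5,100,80)))
print(A,ra,B,rb,np.linalg.norm(B-A),(A+B)/2,np.degrees(np.arctan2(*(B-A)[1::-1]))%360)
C,rc=tri((a,p(108,115,275,80)),(b,p(430-324,118,100,80)));print("disc",C,rc)
D=[atz(s,u,76) for s,u in ((a,p(126,214,275,80)),(b,p(141.5,218,100,80)),(a,p(198,560,275,80)),(b,p(265.5,561.5,100,80)))];print(np.round(D,1), [np.degrees(np.arctan2(*(D[i+2]-D[i])[1::-1]))%360 for i in (0,1)])
E
```

```text
[ 536.0940902  -268.85496676   73.56097683] [0.05, 0.05] [ 455.61609188 -363.37818102   73.7852756 ] [0.2, 0.2] 124.14264600870757 [ 495.85509104 -316.11657389   73.67312621] 229.58859905734204
disc [ 556.41569529 -245.91227816   74.92375497] [0.14, 0.14]
[[ 536.3 -268.1   76. ]
 [ 536.9 -269.2   76. ]
 [ 456.2 -362.2   76. ]
 [ 457.3 -362.8   76. ]] [np.float64(229.58461988356808), np.float64(229.59621296429282)]
```

```bash
python3 - <<'E'
from h import *
from rig import arm
q=[float(v) for v in quat(229.6)]
g=[496.3,-315.6]
arm.goto(g+[160.],q)
arm.line_to(g+[51.],v=100); arm.dwell(.1); print(arm.get_ee_pos(),arm.get_force())
arm.command_gripper(6,45); arm.dwell(.1); print(arm.get_opening(),arm.get_force(),arm.get_moment())
arm.line_to(g+[70.],v=50)
arm.line_to(g+[220.],v=150); arm.dwell(.2)
print(arm.get_opening(),arm.get_ee_pos(),arm.get_force(),arm.get_time())
snap("wrist","g1");snap("scene","gs1");snap("top","gt1")
E
```

```text
[ 496.75239166 -316.03255956   51.84608159] [-0.66366223  0.0070602  -0.29365586]
11.007316924902446 [-0.11870405 -0.4298004  -0.91636452] [-0.05997873 -0.08427194 -0.0171776 ]
11.415100548686745 [ 495.92622209 -315.27633093  218.93267528] [ 0.15553641 -0.06232195 -1.15591897] 13.4917
```

View pics/g1.png

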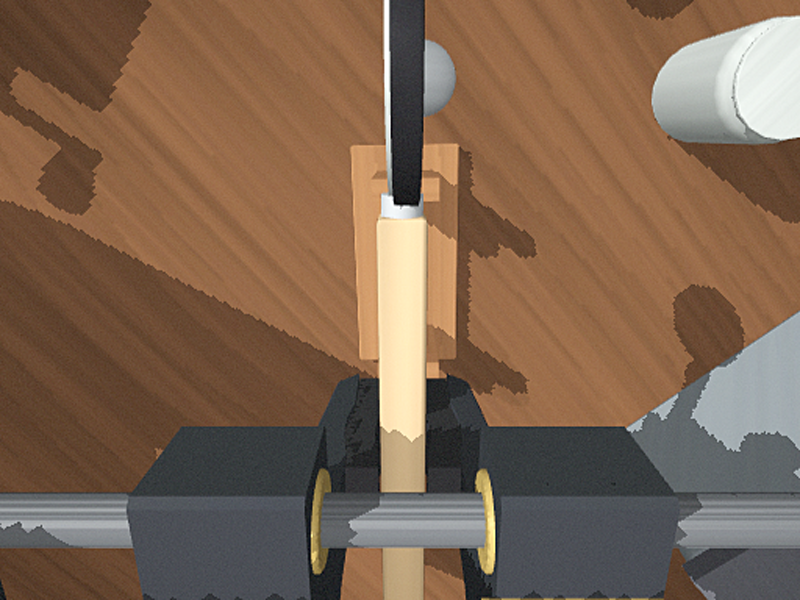

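View pics/gs1.png

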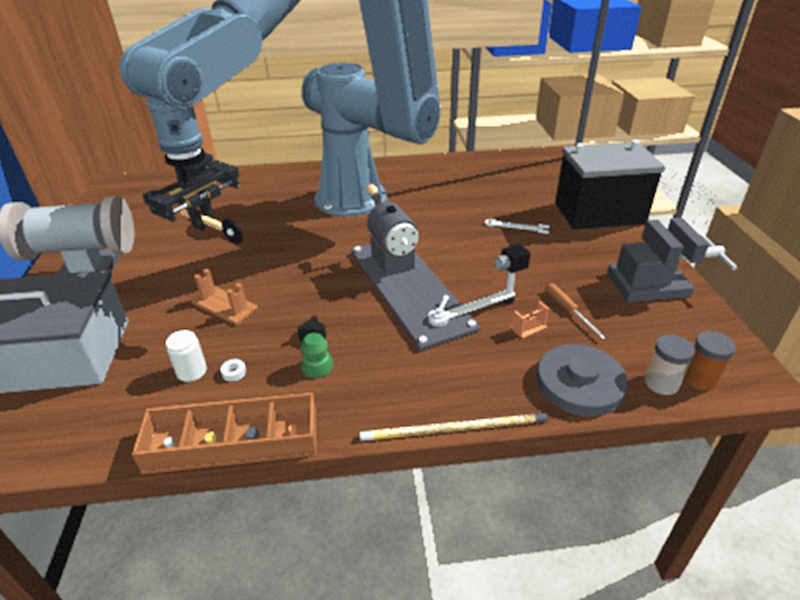

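```bash
python3 - <<'E'
from h import *
s=load("g1");M=np.linalg.inv(np.array(s["mount"]));K=s["camera_matrix"]
def pr(P):
    c=M@np.r_[P,1];x=K@c[:3];return ((x[:2]/x[2]+.5)/.64-.5).round(1)
for pitch in (-3,0,3):
    th=np.radians(pitch);R=lambda y,z:np.array([0,y*np.cos(th)-z*np.sin(th),-19+y*np.sin(th)+z*np.cos(th)])
    # tool z down: handle top at z=-6 ; width
    e=R(-62,-6); print(pitch,"endL",pr(e+[-6,0,0]),"endR",pr(e+[6,0,0]),"boss~",pr(R(-93,0)+[9,0,0]), "nearwidth",pr(R(-30,-6)+[-6,0,0]),pr(R(-30,-6)+[6,0,0]))
t=load("gt1");c=load("gs1")
q=Ro.from_quat(t["q"]).as_matrix();p=np.array(t["p"])
for n,y in (("face",-93),("end",-62),("far",62)):
    X=p+q@[0,y,-19];print(n,X,(proj(t,X)[0]+.5)/.64-.5,(proj(c,X)[0]+.5)/.64-.5)
crop("gs1",95,120,75,45,10,"gs1c")
E
```

```text
-3 endL [380.2 213.8] endR [431.3 213.8] boss~ [444.8  75.5] nearwidth [381.6 343.2] [429.6 343.2]
0 endL [379.6 216.8] endR [432.1 216.8] boss~ [446.5  72.6] nearwidth [381.3 346.6] [429.9 346.6]
3 endL [379.  220.8] endR [432.8 220.8] boss~ [448.3  70.7] nearwidth [381.1 350.4] [430.2 350.4]
face [ 556.40361776 -244.61940373  238.37947215] [607.70528779 336.37982515] [233.11241614 231.12442745]
end [ 536.3105907  -268.22597599  238.37638022] [624.0822093  349.75340967] [222.62756202 226.89657477]
far [ 455.93848246 -362.65226505  238.3640125 ] [690.00935746 403.59028536] [183.11872952 210.96525885]
```

View pics/gs1c.png

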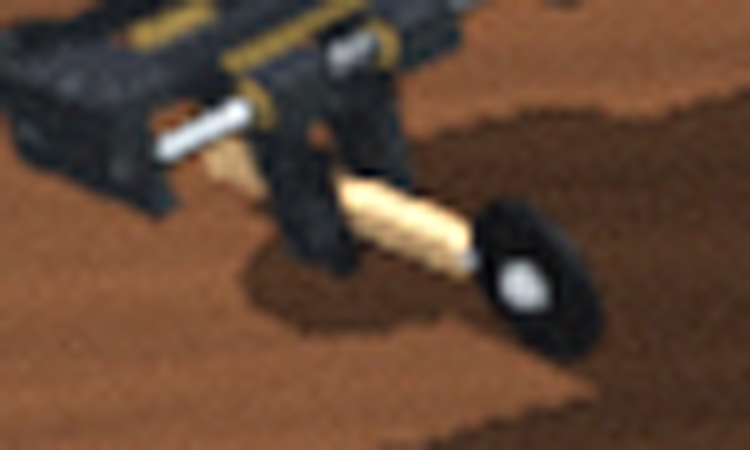

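View pics/gt1.png

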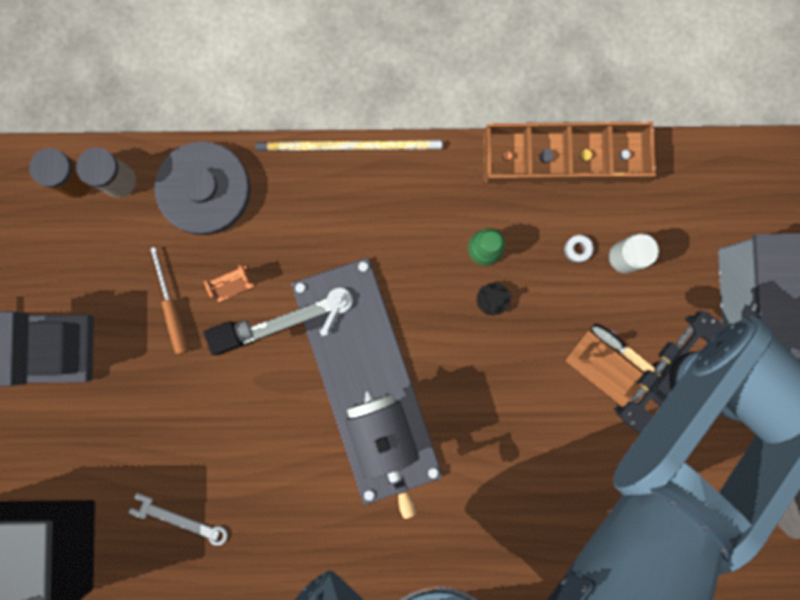

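```bash
cat > tgt.py <<'E'
from h import *
def target(F,bx):
    a=np.radians(bx);xx=np.array([np.cos(a),np.sin(a),0]);yy=np.array([-xx[1],xx[0],0])
    return np.array([F[0],F[1],101.8])+93*yy-3*xx, quat(bx+90)
E
python3 - <<'E'
from tgt import *
from rig import arm
P,q=target([630,171],154.1);print(P)
q=[float(v) for v in q]; f=lambda v:[float(a) for a in v]
arm.goto(f(np.r_[P[:2],230]),q);print(arm.get_time())
arm.line_to(f(np.r_[P[:2],175]),v=100);arm.dwell(.2)
print(arm.get_ee_pos()-P,arm.get_force(),arm.get_opening(),arm.get_time())
snap("wrist","p1");snap("scene","ps1");snap("top","pt1")
E
```

```text
[592.07610702  86.03072119 101.8       ]
15.1667
[5.57219296e-01 4.24315691e-03 7.41465865e+01] [-0.30719333  0.51282893 -0.36849566] 10.946642070195184 16.0667
```

View pics/p1.png

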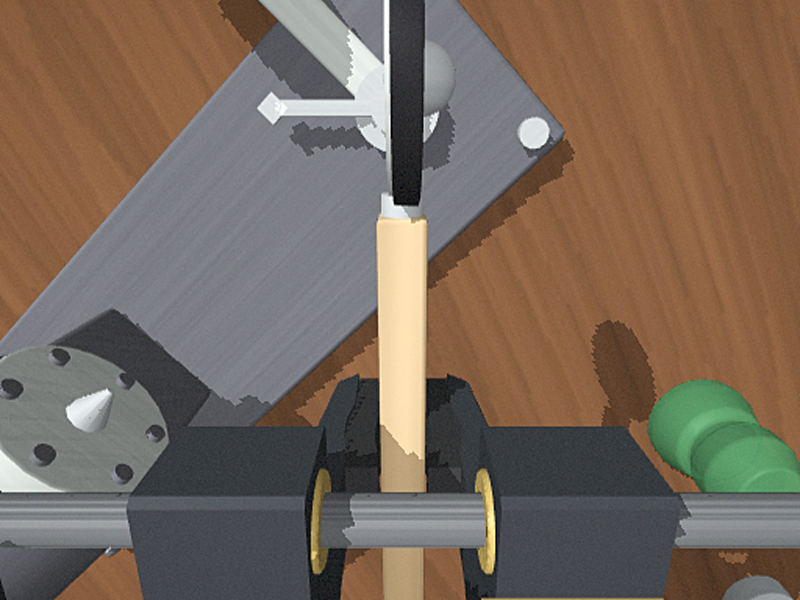

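View pics/ps1.png

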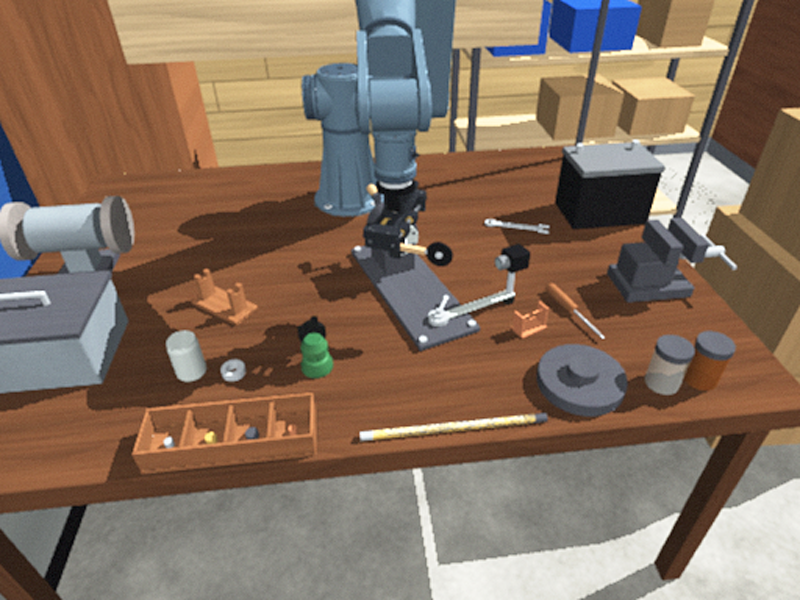

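View pics/pt1.png

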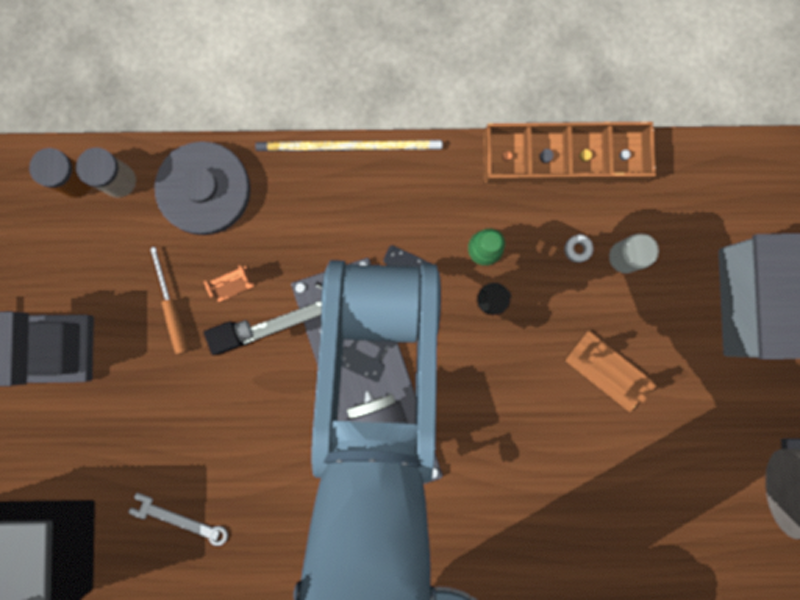

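```bash
python3 - <<'E'
from tgt import *
from rig import arm
P,q=target([630,171],154.1); f=lambda v:[float(a) for a in v]
for z in (140,115,101.8):
    arm.line_to(f(np.r_[P[:2],z]),v=70);print(arm.get_force())
arm.dwell(.4)
E=[np.array(arm.get_ee_pos()) for _ in range(5)];print(np.mean(E,0)-P,np.std(E,0))
R=Ro.from_quat(arm.get_tcp_rot()).as_matrix();print(R.round(4),np.degrees(np.arctan2(R[1,1],R[0,1]))%360)
print(arm.get_force(),arm.get_opening(),arm.get_time())
snap("wrist","f1");snap("scene","fs1")
crop("fs1",225,140,120,80,6.5,"fs1c")
E
```

```text
[ 0.60331823 -0.08121109 -0.4676903 ]
[ 1.15517537  0.23980206 -0.92522163]
[-0.48840317  0.47346102 -0.3084037 ]
[0.11108077 0.01241368 0.19708205] [0. 0. 0.]
[[ 8.996e-01 -4.368e-01  3.000e-04]
 [-4.368e-01 -8.996e-01 -0.000e+00]
 [ 3.000e-04 -1.000e-04 -1.000e+00]] 244.1005943266996
[ 0.38304611 -0.75309046 -0.81906264] 10.926530000046874 18.1167
```

View pics/f1.png

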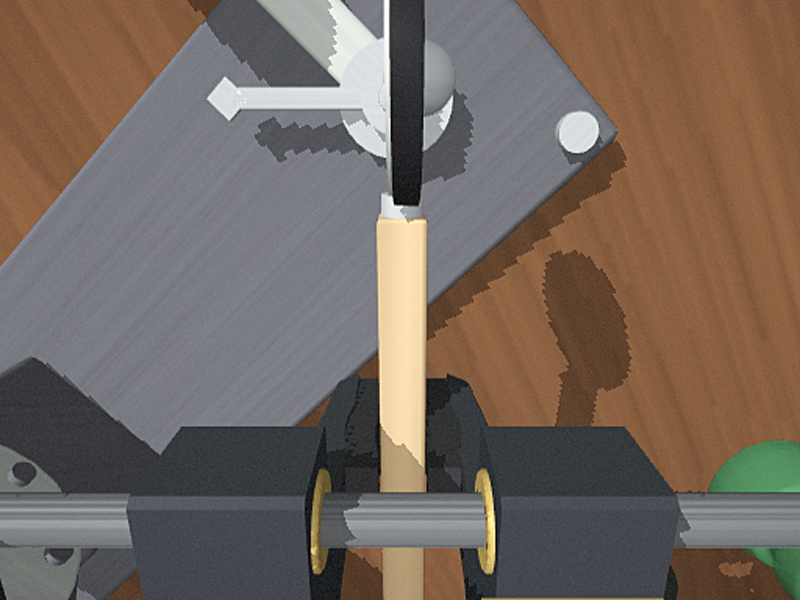

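View pics/fs1c.png

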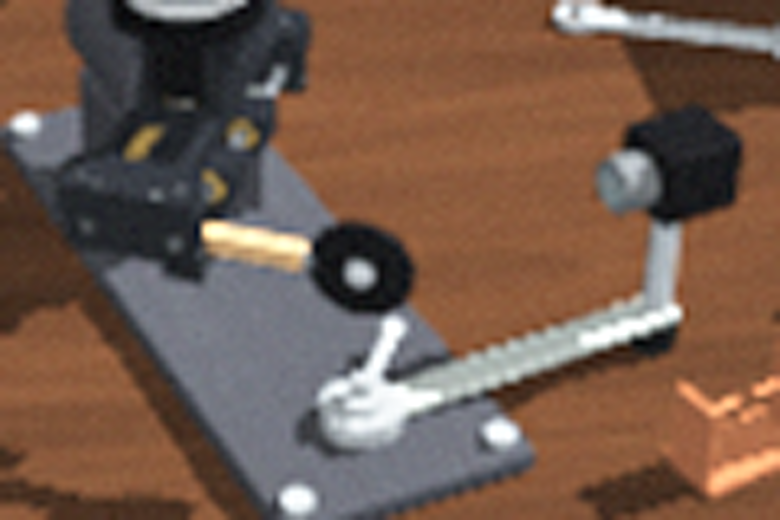

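```bash
python3 - <<'E'
from h import *
s=load("f1");c=load("fs1")
u=lambda s,X:((proj(s,X)[0]+.5)/.64-.5).round(1)
cc=lambda X:((proj(c,X)[0]+.5-[225,140])*6.5-.5).round(1)
a=np.radians(154.1);d=np.array([np.cos(a),np.sin(a),0]);S=np.array([630,171,0.])
print("wrist stud33",u(s,S+[0,0,33]),"idx tip",u(s,S+63*d+[0,0,33]),u(s,S+30*d+[0,0,33]))
R=Ro.from_quat(s["q"]).as_matrix();p=np.array(s["p"])
F=p+R@[-3,-93,-18.2];print(F);B=F-6*d
print("back centre scene pred",cc(B),"rim up/down",cc(B+[0,0,28]),cc(B-[0,0,28]), "left/right",cc(B+28*R[:,1]),cc(B-28*R[:,1]),"stud top",cc(S+[0,0,47]),"lens",cc(S+[-52.1,140.7,120]),"idx tip",cc(S+63*d+[0,0,33]))
crop("fs1",262,165,40,50,12,"fs1d");crop("f1",120,0,200,150,4,"f1d")
E
```

```text
wrist stud33 [395.9  98.6] idx tip [229.9  98.6] [316.8  98.6]
[630.10416892 171.01309125 120.20831641]
back centre scene pred [366.8 274. ] rim up/down [368.2 229.1] [365.4 317.6] left/right [314.  263.8] [420.3 284.3] stud top [366.5 378.4] lens [615.3 187.7] idx tip [398. 329.]
```

View pics/fs1d.png

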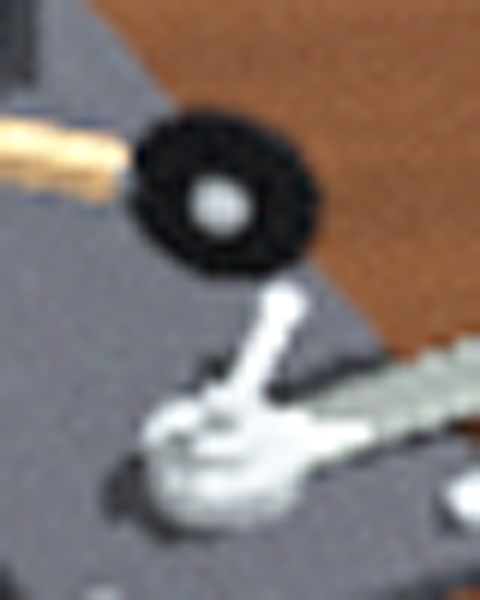

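View pics/f1d.png

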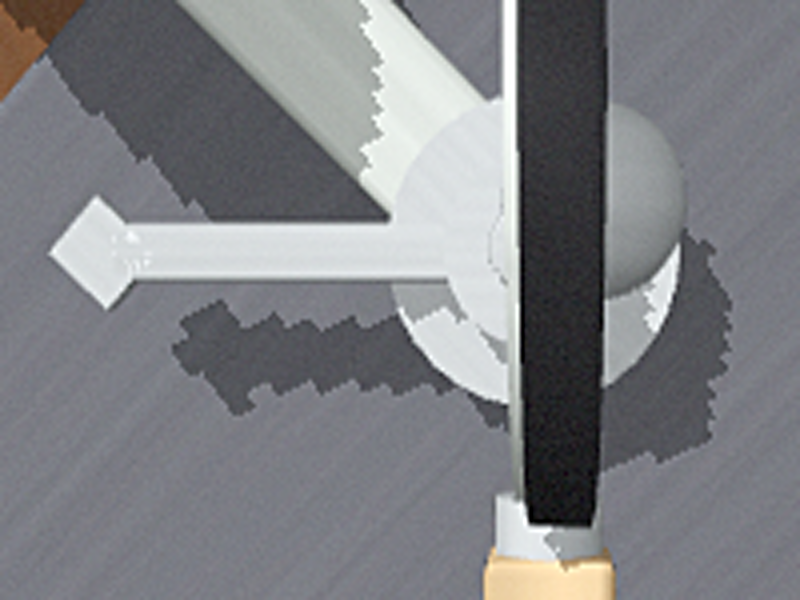

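```bash
python3 - <<'E'
from rig import arm
import numpy as np
arm.dwell(.5);print(arm.get_ee_pos(),np.abs(arm.get_qd()).max(),arm.get_opening(),arm.get_force(),arm.get_time())
arm.job_done()
E
```

```text
[592.06116473  86.02884125 101.80141187] 0.0020245422152039803 10.780887770776278 [ 0.00780838  0.12740065 -0.66688542] 18.7167
the job is handed in; nothing more can be done
```

I lifted the mirror straight out of its cradle and am holding its face over the stud at lens height. It is turned half-way between the lens and the timing point, still gripped. The job is handed in at 18.7 s.

**Final position:** by the arm's readings the face centre is at about (630.1, 171.0, 120.2) mm, against a measured target of (630, 171, 120). The face looks at a bearing of 154.1°. The bisector of the lens and timing-point directions measured 154.2°, and the index finger measured about 154.0°. In the last wrist picture the index finger stands square to the handle.

**Steadiness and contact:** the arm is still, with joint speeds below 0.003 rad/s. The fingers hold at 10.8 mm with a 45 N grip. Force readings stayed around 1 N, so nothing suggests a touch. The other things on the bench look unmoved in the pictures, judged by eye.

**Checks that disagreed, all small:**
- The handle top measured 73.7 mm above the bench, where 76 mm was expected.
- The stud top measured 44.6 mm, against 47 mm given.
- The wrist picture puts the handle about 0.9 mm sideways of centre in the jaws.
- The finger opening reads 10.8 mm on a 12 mm handle.
- The scene camera is off by 0.5 to 1 pixel, about 2 to 4 mm, the same way for the mirror, lens and index finger. Relative to one another they agree to within about 1 mm.

I took these as calibration error and made no correction. I could not look through the bench camera, so the timing point showing in the mirror rests on the geometry.

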